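# Reset the stop collar of a sliding microtome

## Task

On the sliding microtome, loosen the red-headed set screw of the stop collar, slide the collar along its rod until it bears lightly on the orange sprung buffer of the parked sledge, and tighten the screw again so that the collar stays there with the buffer still lightly pressed. Ease it on with a few newtons: 10 N on the buffer is too much, and neither the sledge nor the other, black-headed stop may shift. Do not force the collar while it is clamped, leave everything else where it is, and let go at the end.

Things in the scene. Friction and masses are not known exactly. Their poses are not given: they have to be found in the camera images.
- microtome: Sliding microtome, bolted down: white casting 360 x 460 mm, grey rim 120 mm above the bench. Origin: centre of its underside; x away from the robot, y along its length, z up. Specimen head: top at 222 mm, radius 30 mm, at local x 0, y -80 mm. The sledge's blade holder, up to 260 mm high, stays beyond local x = -20 mm.
- rod_mid (a point): Middle of the stop rod's axis. The 16 mm steel rod runs level along the microtome's y, 165 mm above the bench, near its robot-side edge, between two pedestals 225 mm either way from here (34 x 20 mm, top 182 mm above the bench). Within 80 mm of the rod nothing but the two screw heads is higher than the collars' tops (183 mm).
- collar: The stop collar to set: aluminium, 36 mm outside, 18 mm wide along the rod, keyed: it slides on the rod and does not turn. Origin: its centre, on the rod's axis; its y runs along the rod towards the sledge; its face there is 9 mm from the origin. Screw loose: slides against about 2.5 N of friction. Screw tight: clamped, creeps only under tens of newtons.
- setscrew (a joint): Angle of the collar's set screw, rad: 0 = fully tight (end stop), grows anticlockwise seen from above, to an end stop at 1.9. Below about 0.5 it still clamps, above 0.65 the collar is free; count it tight below 0.2, loose above 0.8. Turning takes up to about 0.4 N m; it stays where left. The white line on its head points away from the sledge (local -y) at 0.
- setscrew_knob (a point): On the screw's upright axis, at mid height of its red knurled head (22 mm across, 26 mm tall, straight sides), 36 mm straight above the collar's origin. The head ends 13 mm above this point and starts 13 mm below it; the collar's top is 18 mm below it. Turning the head about this axis turns the screw; it can also be used to pull the collar along.
- sledge: The knife sledge, parked on its ways, held by about 25 N of friction. Origin: centre of its dog, a dark steel block 30 x 20 x 30 mm (x, y, z) round the stop rod, on the rod's axis. Its y runs along the rod, away from the collar to be set. The buffer sticks out of the dog towards that collar.
- dog_face (a point): Where the rod's axis meets the dog's face towards the collar. From here the buffer (brass sleeve, orange sprung nose 25 mm across, round the rod) sticks out towards the collar. How far is set differently each time and not measured: its nose face is 6 to 36 mm from this point. The nose gives about 4 N per mm and is bottomed at 3.5 mm (14 N).
- far_collar: The other stop collar, same size, with a black screw head, on the far side of the dog. Already set: leave it. Origin: its centre on the rod's axis.
- far_screw (a joint): Angle of the other collar's screw, rad, 0 = tight. Leave it.
- cassette_deck: Yellow tissue cassette with wax block, 40 x 28 x 15 mm, lying on the microtome's deck. Origin: centre of its underside. A bystander.
- cassette_bench: Green tissue cassette with wax block, 40 x 28 x 15 mm, on the bench. Origin: centre of its underside. A bystander.
- brush: Small brush lying on the bench. Origin: centre of its underside or, for the tools, on the bench under it. A bystander.
- screwdriver: Screwdriver lying on the bench. Origin: centre of its underside or, for the tools, on the bench under it. A bystander.
- oil_bottle: White oil bottle with red cap, 36 mm across, 85 mm tall. Origin: centre of its underside. A bystander.
- jar: Amber specimen jar with black lid, 64 mm across, 85 mm tall. Origin: centre of its underside. A bystander.
- slide_box: Blue slide box, 85 x 165 x 35 mm. Origin: centre of its underside. A bystander.

How it is judged:
On the way, in this order (a step that is already met when the one before it is completed fails the run):
1. the red-headed screw is loosened (past 0.8 rad) with the collar still where it was (within 4 mm) (value of joint setscrew above 0.8 rad and distance of collar from where it was at the start of the episode below 0.004 m), for 0.1 s.
2. with the screw loose, the collar bears on the sledge's buffer (more than 1 N) (value of joint setscrew above 0.65 rad and contact force between collar and sledge above 1 N), for 0.2 s.
At the end, for the whole second after the job is handed in: The red-headed screw is tight (under 0.2 rad), the collar is at rest and bears on the sledge's buffer with 0.5 to 10 N, the sledge and the other collar are within 2 mm of where they were, and the other screw is still tight (value of joint each of setscrew, far_screw below 0.2 rad and contact force between collar and sledge between 0.5 and 10 N and distance of each of sledge, far_collar from where it was at the start of the episode below 0.002 m and linear speed of collar below 0.005 m/s); the robot touches nothing.
It fails at once if the collar pressed on the sledge with more than 10 N (contact force between collar and sledge above 10 N).
It fails at once if the sledge was pushed more than 2 mm (distance of sledge from where it was at the start of the episode above 0.002 m).
It fails at once if the other stop collar was shifted (2 mm) or its screw loosened (0.2 rad) (distance of far_collar from where it was at the start of the episode above 0.002 m or value of joint far_screw above 0.2 rad).
It fails at once if a bystander was moved more than 20 mm (distance of any of cassette_deck, cassette_bench, brush, screwdriver, oil_bottle, jar, slide_box from where it was at the start of the episode above 0.02 m).
It also fails if it takes over 67 s, if anything falls off the work surface, if the arm or the gripper's body presses on something with over 40 N, if the wrist force passes 120 N, or if a joint passes its speed limit or range.

## Robot

A 6-joint arm with a two-finger parallel gripper is mounted at the origin on the work surface. World frame = base frame: x ahead of the robot, y to its left, z up, the work surface at z = 0. Lengths are in m, angles in rad, forces in N, time in s.
With the tool pointing down it reaches from about 0.3 to 1 m from the base axis. Payload 5.1 kg.
Tool frame: the origin (TCP) lies on the centre line of the jaws, within the pads' length; the fingertips stand 19 mm ahead of it and the grasp point (between the pads) is the TCP; z points along the fingers, y is the line along which they close (so a half turn about z gives the same grasp; the last joint's range is limited). The gripper opens to 95 mm and grips with 3 to 60 N. Pads are 20 mm wide; open, the fingers measure 119 mm over their backs; the gripper's body (75 mm by 180 mm) begins 59 mm behind the grasp point.
Start: joints at [-1.328, 0.124, 1.65, -0, 1.367, -0.083], TCP at [0.208, -0.616, 0.234] pointing down, gripper open.
Joint ranges: [-2.61, 2.61], [-1.02, 2.33], [0.03, 2.71], [-1.35, 4.49], [0.32, 2.68], [-2.91, 2.91]. Speed limits (rad/s): [2.57, 2.57, 3.14, 3.14, 3.14, 3.14].

## Interface

Orientations are given as a unit quaternion [x, y, z, w].
In Python, from plant import bot gives the robot as it stands. Calls block until the motion is done:
- bot.move_ptp(position, orientation): joint-space move of the TCP to a pose.
- bot.movel(position, ori=None, velocity=0.15, stop_force=None): straight line of the TCP; ori=None keeps the orientation; velocity is the mean speed in m/s. With stop_force (N) it stops when the force on the tool has changed by that much, and returns True; else False.
- bot.movej(angles): joint-space move.
- bot.command_gripper(opening, squeeze=None): finger opening in m; squeeze is the grip in N (None keeps the last); returns when the fingers have stopped.
- bot.pause(seconds).
- bot.solve_ik(position, orientation): joint angles nearest the present ones, or None.
- bot.state(): the state.
- bot.camera(name): name is "scene" or "top"; returns the picture (420x560x3 uint8, blue, green, red); there is no depth.
- bot.calibration(name): a dict with "fx", "fy", "cx", "cy" (pixels), "pose" (4x4, takes a point from camera to world coordinates). Camera axes: x right, y down, z forward; pixel columns grow to the right and rows downward; lengths in m; the calibration is good to about 2 mm. A picture is of the moment at which its call begins. calibration takes no time and is no camera call.
A pose or a line that the arm cannot do raises bot.Unreachable and nothing moves.
- bot.close_job(): hands the job in; it is judged then, once.
The state is a dict: "t": time; "joint_positions": joint angles; "qvel": joint speeds; "tau": joint torques, N m; "tool_pos": TCP position; "orientation": TCP orientation; "contact_force": force on the tool from outside, world axes, zero at the start; "wrist_torque": the same for the moment, N m; "grip_width": finger opening in m; "gripper_force": force on a finger pad.
Only numpy, scipy, OpenCV 4.12 (cv2) and the standard library are available. Lean on these libraries where they do the work, as an engineer would, in place of code of your own. Each camera call takes 0.05 s, during which the arm holds its last target. There are 200 camera calls.

## Working session

There is one attempt and no reset: what is moved stays moved. The work goes in short steps, each a Python script; the robot and the scene stay as the last script left them, time stands still between calls to the robot, and variables do not carry over. Pictures are saved under pics/ and viewed, at most 10 in all, crops included, and the job is handed in when it is done.

```bash
ls; mkdir -p pics
python3 - <<'E'
from plant import bot
import cv2,numpy as np
for n in("scene","top"):
    cv2.imwrite(f"pics/{n}0.png",bot.camera(n)); c=bot.calibration(n); print(n,c["fx"],c["fy"],c["cx"],c["cy"]);print(np.round(c["pose"],4))
s=bot.state();print(s["t"],s["orientation"],s["contact_force"],s["grip_width"])
E
```

```text
pics
scene 483.12784966938216 483.12784966938216 280.03182995510366 205.20244273828678
[[ 4.5160e-01  6.9300e-01 -5.6190e-01  1.3301e+00]
 [ 8.9220e-01 -3.5040e-01  2.8490e-01 -4.6460e-01]
 [ 5.0000e-04 -6.3000e-01 -7.7660e-01  1.3329e+00]
 [ 0.0000e+00  0.0000e+00  0.0000e+00  1.0000e+00]]
top 465.8983390876707 465.8983390876707 278.99351561644886 203.7097908309432
[[-1.4400e-02 -9.7760e-01  2.1010e-01  1.8130e-01]
 [-9.9990e-01  1.4800e-02  3.0000e-04 -2.0200e-02]
 [-3.4000e-03 -2.1000e-01 -9.7770e-01  1.5465e+00]
 [ 0.0000e+00  0.0000e+00  0.0000e+00  1.0000e+00]]
0.1 [ 9.86760817e-01  1.62179407e-01 -9.25427892e-05 -9.59784704e-04] [-0.25431393  0.03434122  0.99614885] 0.09526965001496661
```

View pics/scene0.png

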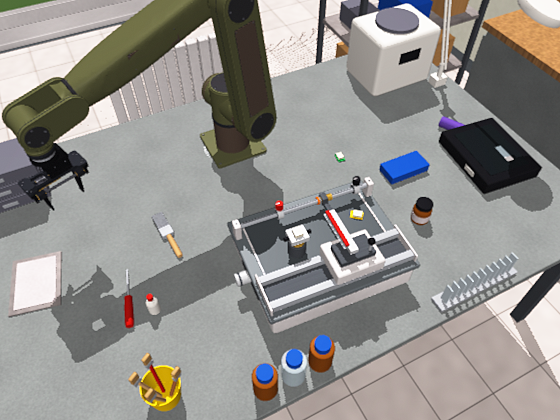

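View pics/top0.png

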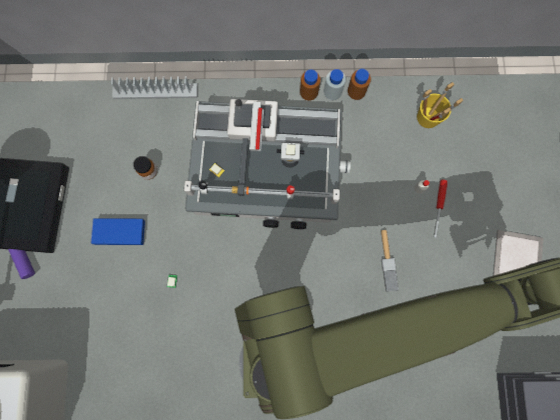

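The scene view shows the red head at about (279,206), the orange nose at (322,199) and the black head at (356,182). The top view has red at (291,189), orange at (240,190), black at (203,184), and the pedestals at (187,186) and (336,194). I'll zoom in on both.

Run:
```python
import cv2,numpy as np
a=cv2.imread("pics/top0.png")[170:210,180:345];b=cv2.imread("pics/scene0.png")[170:245,225:380]
a=cv2.resize(a,(792,192),interpolation=cv2.INTER_CUBIC);b=cv2.resize(b,(792,383),interpolation=cv2.INTER_CUBIC)
cv2.imwrite("pics/z0.png",np.vstack([a,b]))
for n in("top","scene"):
    im=cv2.imread(f"pics/{n}0.png");h=cv2.cvtColor(im,cv2.COLOR_BGR2HSV)
    for nm,m in(("red",((h[...,0]<6)|(h[...,0]>174))&(h[...,1]>150)&(h[...,2]>70)),("orange",(h[...,0]>=7)&(h[...,0]<22)&(h[...,1]>130)&(h[...,2]>80))):
        k,l,st,c=cv2.connectedComponentsWithStats(m.astype(np.uint8))
        for i in range(1,k):
            if st[i,4]>8 and 180<c[i][0]<380 and 130<c[i][1]<260: print(n,nm,st[i],c[i].round(1))
```

```text
top red [287 185   7   9  42] [289.7 189.2]
top orange [233 187   4   6  23] [234.6 189.5]
top orange [246 187   3   7  11] [247. 190.]
scene red [275 201   8  10  58] [279.  205.6]
scene red [325 210  24  37 156] [336.9 227.6]
scene orange [326 194   6   6  23] [329.  196.7]
scene orange [316 197   4   8  18] [317.8 200.2]
scene orange [294 243  10   5  24] [299.  245.1]
```

View pics/z0.png

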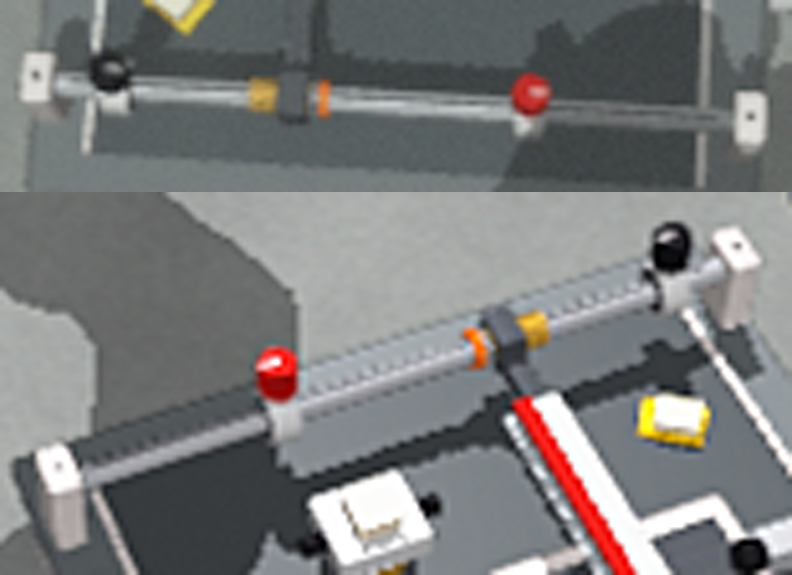

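The crops show the red head on its collar, the orange nose on the collar side of the dog, and brass on the far side. The pedestal tops are at about (187.5,185.6) and (336,194.2) in the top view.

```bash
cat > h.py <<'E'
from plant import bot
import numpy as np
from scipy.spatial.transform import Rotation as R
def ray(n,px):
    c=bot.calibration(n);T=np.array(c["pose"])
    return T[:3,3],T[:3,:3]@np.array([(px[0]-c["cx"])/c["fx"],(px[1]-c["cy"])/c["fy"],1])
def onz(n,px,z):
    o,d=ray(n,px);return o+d*(z-o[2])/d[2]
def tri(p,q):
    o,d=ray("top",p);o2,d2=ray("scene",q)
    s=np.linalg.lstsq(np.c_[d,-d2],o2-o,rcond=None)[0];a,b=o+s[0]*d,o2+s[1]*d2
    return (a+b)/2,np.linalg.norm(a-b)
E
python3 - <<'E'
from h import *
np.set_printoptions(precision=4,suppress=True)
for n,a,b in(("top",(187.4,185.6),(335.8,194.0)),("scene",(236.6,223.6),(369.0,180.2))):
    A=onz(n,a,.182);B=onz(n,b,.182);d=A-B
    print(n,A,B,(A+B)/2,np.linalg.norm(d),np.degrees(np.arctan2(d[1],d[0])))
print("red tri",tri((290.2,189.2),(279,205.6)),onz("top",(290.2,189.2),.201),onz("scene",(279,205.6),.201))
print("nose top",onz("top",(248.3,190),.176), "scene", onz("scene",(317.5,200.2),.170))
print("ped tri",tri((187.4,185.6),(369.0,180.2)),tri((335.8,194),(236.6,223.6)))
E
```

```text
top [0.5346 0.2563 0.182 ] [ 0.5017 -0.191   0.182 ] [0.5182 0.0326 0.182 ] 0.4485063976219382 85.79270958263946
scene [ 0.5019 -0.1896  0.182 ] [0.5339 0.2584 0.182 ] [0.5179 0.0344 0.182 ] 0.44911035537455685 -94.08349575392648
red tri (array([ 0.5132, -0.0538,  0.2039]), np.float64(0.0003068401528523556)) [ 0.514  -0.0537  0.201 ] [ 0.511  -0.0528  0.201 ]
nose top [0.5196 0.0726 0.176 ] scene [0.5235 0.0756 0.17  ]
ped tri (array([0.5346, 0.2567, 0.1833]), np.float64(0.0015593670786187162)) (array([ 0.5019, -0.1903,  0.1824]), np.float64(0.0014096513052654738))
```

```bash
cat >> h.py <<'E'
ang=np.radians(85.95); u=np.array([np.cos(ang),np.sin(ang),0]); HEAD=np.array([.5122,-.0533,.207])
def ori(phi): # tool down, closing line (tool y) at world angle phi
    y=np.array([np.cos(phi),np.sin(phi),0]);z=np.array([0,0,-1.]);return R.from_matrix(np.c_[np.cross(y,z),y,z]).as_quat()
def st():
    s=bot.state();print("t %.2f"%s["t"],"p",np.round(s["tool_pos"],4),"F",np.round(s["contact_force"],2),"M",np.round(s["wrist_torque"],2),"w %.4f g %.1f"%(s["grip_width"],s["gripper_force"]));return s
E
python3 - <<'E'
from h import *
for k in range(-6,7):
    phi=ang+k*np.pi/6; q=bot.solve_ik(HEAD,ori(phi)); print(k*30,None if q is None else np.round(q,2))
s=bot.state()
bot.movel(np.array(s["tool_pos"])+[0,0,.1],velocity=.2)
E
```

```text
-180 [-0.21 -0.16  1.98 -0.    1.33  1.43]
-150 [-0.21 -0.16  1.98 -0.    1.33  0.91]
-120 [-0.21 -0.16  1.98 -0.    1.33  0.39]
-90 [-0.21 -0.16  1.98 -0.    1.33 -0.14]
-60 [-0.21 -0.16  1.98 -0.    1.33 -0.66]
-30 [-0.21 -0.16  1.98 -0.    1.33 -1.18]
0 [-0.21 -0.16  1.98 -0.    1.33 -1.71]
30 [-0.21 -0.16  1.98 -0.    1.33 -2.23]
60 [-0.21 -0.16  1.98 -0.    1.33 -2.76]
90 None
120 [-0.21 -0.16  1.98 -0.    1.33  2.48]
150 [-0.21 -0.16  1.98 -0.    1.33  1.96]
180 [-0.21 -0.16  1.98 -0.    1.33  1.43]
```

Run:
```python
from h import *
bot.command_gripper(.06)
bot.move_ptp(HEAD+[0,0,.09],ori(ang))
print(bot.movel(HEAD,velocity=.1,stop_force=8)); st()
bot.command_gripper(.0,squeeze=3); st(); bot.pause(.2); st()
import cv2
cv2.imwrite("pics/top1.png",cv2.resize(bot.camera("top")[140:230,220:350],(780,540),interpolation=cv2.INTER_CUBIC))
```

```text
False
t 4.86 p [ 0.5127 -0.0534  0.2079] F [-1.1  -0.08  0.22] M [ 0.14 -0.17  0.  ] w 0.0600 g 0.0
t 5.56 p [ 0.5122 -0.053   0.2071] F [ 0.76  1.55 -0.1 ] M [ 0.38 -0.14 -0.02] w 0.0222 g 3.0
t 5.76 p [ 0.5122 -0.0531  0.2071] F [0.29 2.34 0.93] M [ 0.45 -0.16 -0.07] w 0.0220 g 3.0
```

View pics/top1.png

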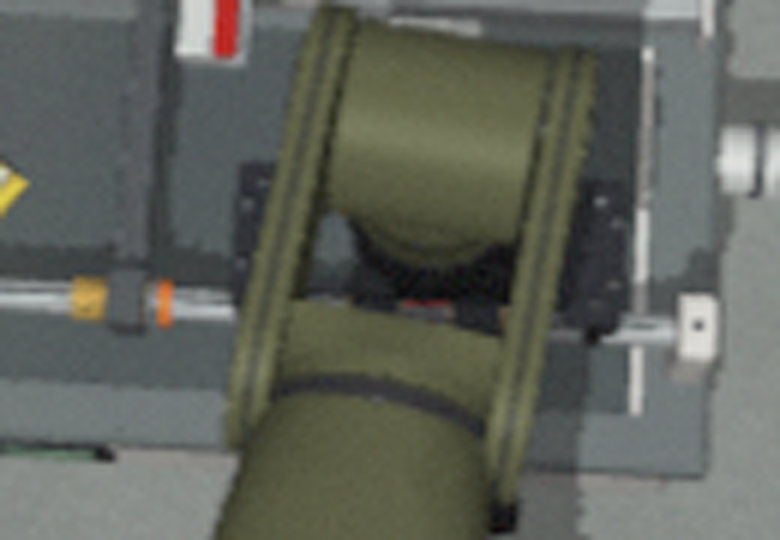

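The fingers straddle the red head at a width of 22 mm, but there's a +y side force. I'll centre along the rod, then across it.

Run:
```python
from h import *
p=HEAD.copy()
for i in range(5):
    s=bot.state(); F=np.dot(s["contact_force"],u)
    if abs(F)<.7: break
    p=p+u*.0005*np.sign(F); bot.movel(p,velocity=.01); bot.pause(.15); st()
y1=p@u
bot.command_gripper(.045); 
bot.movel(p,ori(ang-np.pi/2),velocity=.02); bot.pause(.1);st()
v=np.array([u[1],-u[0],0])
bot.command_gripper(0,squeeze=3);bot.pause(.2);st()
for i in range(5):
    s=bot.state(); F=np.dot(s["contact_force"],v)
    if abs(F)<.7: break
    p=p+v*.0005*np.sign(F); bot.movel(p,velocity=.01); bot.pause(.15); st()
print(p.tolist())
```

```text
t 6.21 p [ 0.5123 -0.053   0.2071] F [-0.13 -0.    1.25] M [ 0.13 -0.15  0.04] w 0.0221 g 3.0
t 8.66 p [ 0.5122 -0.0528  0.207 ] F [ 0.31 -0.2   0.43] M [-0.   -0.1  -0.01] w 0.0449 g 0.0
t 9.38 p [ 0.5115 -0.0527  0.2069] F [-4.77 -0.52  3.2 ] M [-0.01  0.9  -0.05] w 0.0220 g 3.0
t 9.78 p [ 0.5115 -0.0527  0.207 ] F [-4.74  0.05  3.05] M [ 0.03  0.86 -0.01] w 0.0220 g 3.0
t 10.18 p [ 0.5114 -0.0527  0.207 ] F [-3.36  0.02  1.81] M [ 0.01  0.39 -0.02] w 0.0216 g 3.0
t 10.58 p [ 0.5112 -0.0527  0.207 ] F [ 0.73 -0.13 -0.51] M [-0.01 -0.38 -0.01] w 0.0220 g 3.0
t 10.98 p [ 0.5113 -0.0527  0.207 ] F [-0.42  0.86 -0.69] M [-0.01 -0.18  0.07] w 0.0217 g 3.0
[0.5112378106965494, -0.05273062161586071, 0.207]
```

```bash
cat >> h.py <<'E'
C=np.array([.5112,-.0528,.207]); PH=ang-np.pi/2
E
python3 - <<'E'
from h import *
bot.command_gripper(0,squeeze=45);st()
for a in(.3,.6,.9,1.2):
    bot.movel(C,ori(PH+a),velocity=.1);s=st()
    print(a,np.round(s["joint_positions"][5],3))
bot.pause(.2);st()
E
```

```text
t 11.20 p [ 0.5113 -0.0527  0.207 ] F [ 1.11 -0.06 -0.25] M [-0.06 -0.23  0.03] w 0.0213 g 45.0
t 11.65 p [ 0.5113 -0.0527  0.207 ] F [ 1.41  0.62 -0.58] M [ 0.04 -0.27  0.11] w 0.0209 g 45.0
0.3 -0.435
t 12.10 p [ 0.5112 -0.0528  0.207 ] F [ 0.38  0.54 -0.9 ] M [ 0.06 -0.25  0.02] w 0.0209 g 45.0
0.6 -0.734
t 12.55 p [ 0.5112 -0.0528  0.207 ] F [ 0.04  0.8  -0.76] M [ 0.11 -0.23  0.07] w 0.0212 g 45.0
0.9 -1.034
t 13.00 p [ 0.5111 -0.0528  0.207 ] F [-0.04 -0.7   0.13] M [ 0.11 -0.25  0.06] w 0.0213 g 45.0
1.2 -1.333
t 13.20 p [ 0.5111 -0.0528  0.207 ] F [ 0.14 -0.68 -0.91] M [ 0.11 -0.18 -0.01] w 0.0212 g 45.0
```

Run:
```python
from h import *
bot.pause(.1)
for d in(.001,.002,.003,.006):
    print(bot.movel(C+u*d,velocity=.008,stop_force=7));s=st()
```

```text
False
t 13.57 p [ 0.5112 -0.0522  0.207 ] F [-0.6  -2.   -1.15] M [-0.39 -0.1   0.02] w 0.0212 g 45.0
False
t 13.85 p [ 0.5113 -0.0509  0.207 ] F [-0.2  -2.17 -0.05] M [-0.44 -0.01  0.01] w 0.0215 g 45.0
False
t 14.12 p [ 0.5114 -0.0497  0.207 ] F [-1.09 -2.88  0.45] M [-0.33  0.05 -0.02] w 0.0211 g 45.0
False
t 14.65 p [ 0.5116 -0.0466  0.207 ] F [-0.39 -2.53  0.11] M [-0.24  0.04  0.01] w 0.0215 g 45.0
```

Run:
```python
from h import *
print(bot.movel(C+u*.055,velocity=.05,stop_force=6));st()
print(bot.movel(C+u*.106,velocity=.04,stop_force=5));st()
bot.pause(.2);s=st();f0=s["contact_force"]@u
d=.106
while d<.126:
    d+=.001
    bot.movel(C+u*d,velocity=.006,stop_force=4); 
    f=np.mean([(bot.pause(.03),bot.state()["contact_force"]@u)[1] for _ in range(3)])
    print(round(d,4),round(f,2))
    if f<-4.2: break
st()
```

```text
False
t 15.78 p [0.5152 0.0026 0.207 ] F [ 0.58  1.57 -0.28] M [ 0.3  -0.33  0.  ] w 0.0210 g 45.0
False
t 17.21 p [0.5188 0.0531 0.207 ] F [ 3.03 -1.35 -2.63] M [-0.09 -0.7   0.07] w 0.0213 g 45.0
t 17.41 p [0.5188 0.0531 0.207 ] F [ 2.78 -0.03 -1.91] M [ 0.09 -0.8   0.03] w 0.0213 g 45.0
0.107 -2.53
0.108 -2.43
0.109 -2.15
0.11 -2.1
0.111 -2.39
0.112 -2.68
0.113 -1.85
0.114 -2.58
0.115 -2.27
0.116 -2.6
0.117 -1.78
0.118 -1.7
0.119 -2.11
0.12 -2.76
0.121 -4.96
t 23.66 p [0.5198 0.0671 0.207 ] F [ 4.32 -6.21 -2.79] M [-0.87 -0.98 -0.01] w 0.0213 g 45.0
```

Run:
```python
from h import *
for _ in range(4): bot.pause(.15);st()
s=bot.state()
# relieve lateral load
p=C+u*.121+np.array([.0004,0,0]); bot.movel(p,velocity=.005);bot.pause(.2);st();bot.pause(.1);st()
```

```text
t 23.81 p [0.5198 0.0671 0.207 ] F [ 3.47 -4.76 -2.55] M [-0.83 -0.96 -0.02] w 0.0211 g 45.0
t 23.96 p [0.5198 0.0671 0.207 ] F [ 4.16 -5.06 -3.21] M [-0.86 -1.   -0.01] w 0.0213 g 45.0
t 24.11 p [0.5198 0.0671 0.207 ] F [ 4.38 -4.27 -2.37] M [-0.87 -0.96 -0.02] w 0.0210 g 45.0
t 24.26 p [0.5198 0.0671 0.207 ] F [ 3.99 -5.5  -2.16] M [-0.84 -0.92  0.01] w 0.0213 g 45.0
t 24.71 p [0.5199 0.0671 0.207 ] F [ 2.23 -3.74 -2.07] M [-0.87 -0.74 -0.05] w 0.0215 g 45.0
t 24.81 p [0.5199 0.0671 0.207 ] F [ 3.1  -4.49 -1.4 ] M [-0.87 -0.68 -0.01] w 0.0212 g 45.0
```

```bash
cat >> h.py <<'E'
P=C+u*.1213+np.array([.0006,0,0])
E
python3 - <<'E'
from h import *
bot.movel(P,velocity=.005);bot.pause(.3);st()
print(np.mean([(bot.pause(.03),bot.state()["contact_force"]@u)[1] for _ in range(6)]))
for a in(.9,.6,.3,.1,0,-.06):
    bot.movel(P,ori(PH+a),velocity=.1);bot.pause(.1);print(a);s=st()
    if abs(s["wrist_torque"][2])>.5: break
E
```

```text
t 25.36 p [0.5199 0.0673 0.207 ] F [ 2.57 -5.18 -0.93] M [-0.94 -0.49 -0.04] w 0.0214 g 45.0
-5.396417014600277
0.9
t 26.11 p [0.5199 0.0673 0.207 ] F [ 1.51 -5.52 -1.43] M [-0.93 -0.59 -0.04] w 0.0212 g 45.0
0.6
t 26.66 p [0.52   0.0674 0.207 ] F [ 1.84 -4.73 -0.83] M [-0.99 -0.69 -0.05] w 0.0215 g 45.0
0.3
t 27.21 p [0.5201 0.0674 0.207 ] F [ 2.84 -5.02 -2.18] M [-0.97 -0.64 -0.1 ] w 0.0213 g 45.0
0.1
t 27.66 p [0.5201 0.0674 0.207 ] F [ 2.87 -4.78 -1.92] M [-0.99 -0.69 -0.03] w 0.0213 g 45.0
0
t 28.01 p [0.5201 0.0674 0.207 ] F [ 3.19 -5.34 -1.04] M [-1.02 -0.7  -0.02] w 0.0210 g 45.0
-0.06
t 28.36 p [0.5201 0.0673 0.207 ] F [ 3.01 -4.91 -1.83] M [-0.95 -0.73  0.45] w 0.0213 g 45.0
```

Run:
```python
from h import *
import cv2
bot.movel(P,ori(PH-.1),velocity=.1);bot.pause(.15);st()
bot.movel(P,ori(PH-.05),velocity=.1);bot.pause(.15);st()
bot.movel(P-u*.0005,velocity=.005);bot.pause(.15);st()
bot.command_gripper(.05);bot.pause(.2);st()
bot.movel(P+[0,0,.1],velocity=.12);st()
bot.move_ptp([.3,-.35,.35],ori(PH));st()
a=bot.camera("top")[165:205,180:300];b=bot.camera("scene")[170:230,270:390]
r=lambda m:cv2.resize(m,None,fx=6,fy=6,interpolation=cv2.INTER_CUBIC)
cv2.imwrite("pics/z2.png",cv2.resize(np.vstack([r(a),r(b)]),(720,600)))
```

```text
t 28.76 p [0.5202 0.068  0.2071] F [ 2.31 -4.07 -1.35] M [-0.86 -0.55  0.14] w 0.0210 g 45.0
t 29.16 p [0.5202 0.068  0.2071] F [ 1.8  -4.56 -1.11] M [-0.94 -0.34  0.05] w 0.0212 g 45.0
t 29.56 p [0.5202 0.0679 0.207 ] F [ 1.18 -1.73 -0.33] M [-0.54 -0.22  0.04] w 0.0212 g 45.0
t 30.47 p [0.5203 0.0677 0.207 ] F [-0.26  0.69  0.45] M [-0.06 -0.12  0.  ] w 0.0502 g 0.0
t 31.45 p [0.5199 0.0682 0.3059] F [ 0.35 -0.66  0.28] M [-0.07 -0.15 -0.02] w 0.0499 g 0.0
t 33.18 p [ 0.3005 -0.3496  0.3498] F [-0.54 -0.35  0.14] M [-0.01 -0.1  -0.01] w 0.0504 g 0.0
```

View pics/z2.png

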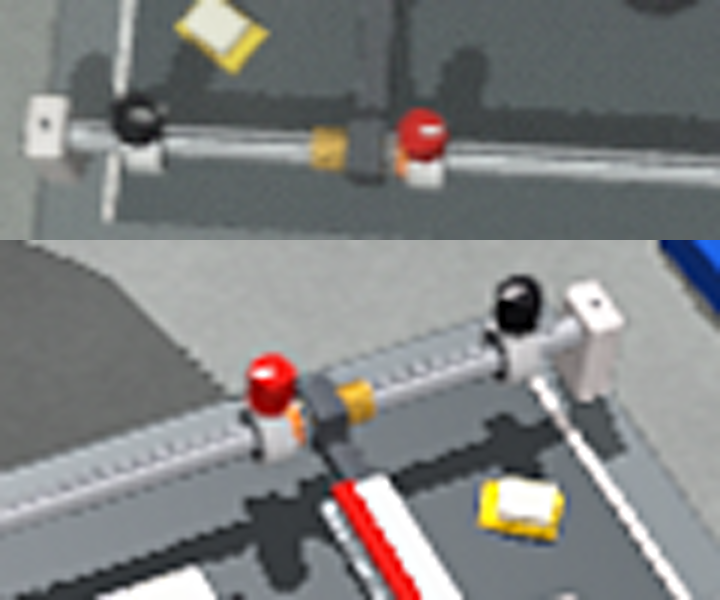

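The top view shows the red head at about (422,135) in the crop. The collar is right against the orange nose at (400,160), and the dog and black stop haven't moved. The screw turned freely and then came up against a firm 0.45 N m at its starting angle. When I eased the arm back 0.5 mm with the screw tightened, the collar held. The bright mark on the head again points away from the sledge. I'm handing it in.

```bash
python3 -c "
from plant import bot
print(bot.close_job())"
```

```text
the job is handed in; nothing more can be done
None
```

I loosened the red-headed screw, slid the collar onto the sledge's buffer (about 3 N, estimated from the wrist force), tightened the screw to a firm stop, let go and handed the job in at about 33 s; the hand-in returned no verdict.

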